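# Stop the key cutter and tip its guard open

### The arm

A 6-joint arm with a two-finger parallel gripper is mounted at the origin on the work surface. World frame = base frame: x ahead of the robot, y to its left, z up, the work surface at z = 0. Lengths are in m, angles in rad, forces in N, time in s.
With the tool pointing down it reaches from about 0.325 to 0.9 m from the base axis. Payload 6.1 kg.
Tool frame: the origin (TCP) lies on the centre line of the jaws, within the pads' length; the fingertips stand 17 mm ahead of it and the grasp point (between the pads) lies 2 mm behind it; z points along the fingers, y is the direction in which the jaws open and shut (so a half turn about z gives the same grasp; the last joint's range is limited). The gripper opens to 87 mm and grips with 3 to 60 N. Pads are 19 mm wide; open, the fingers measure 117 mm over their backs; the gripper's body (75 mm by 190 mm) begins 51 mm behind the grasp point.
Start: joints at [1.099, 0.22, 1.526, -0, 1.395, -0.126], TCP at [0.212, 0.588, 0.24] pointing down, gripper open.
Joint ranges: [-2.98, 2.98], [-0.91, 2.08], [0.09, 2.57], [-1.24, 4.39], [0.2, 2.65], [-2.68, 2.68]. Speed limits (rad/s): [2.57, 2.57, 3.01, 3.14, 3.14, 3.14].

### API

Orientations are given as a unit quaternion [x, y, z, w].
In Python, from bench import env gives the robot as it stands.
- The arm moves only by the shell command python3 -m inch 'ROWS' [FORCE]. ROWS is JSON, a list of rows, each an object of numbers: "wx", "wy", "wz": the turn, a rotation vector about the tool's x, y, z in rad; "tx", "ty", "tz": the shift along the tool's x, y, z in mm; "hand": the finger opening in mm, from 0 to 87. A call has 1 to 12 rows; each row shifts and turns the pose as measured when the row begins, along the tool's axes as they then stand; what a row does not reach is not made up. A row lasts 1/12 s, in which the tool goes at most 41.7 mm and 7.16 degrees, less where a joint would pass 70% of its speed; a pose out of reach is approached as far as the arm can. A call with a gripper value outside its range is refused whole. The fingers move at their own pace and stop on an object; FORCE is the grip in N (left out, the last holds). Time passes only in rows, so rows that do not move let the fingers close. It gives the time, the measured TCP pose, the force and the opening at its end, in the units of the state.
- env.state(): the state, without advancing time (a new reading comes with each control period).
- env.read_camera(name): name is "scene" or "top" or "wrist"; returns a dict with "image" (420x560x3 uint8, red, green, blue), "mtx" (3x3 intrinsics, pixels), "T" (4x4, takes a point from camera to world coordinates). Camera axes: x right, y down, z forward; pixel columns grow to the right and rows downward; lengths in m; the calibration is good to about 2 mm. A picture is of the moment at which its call begins. There is no depth.
- env.finish_job(): hands the job in, once; it reports no verdict.
Trained networks look in the newest picture that a camera, given by its name, has taken for a name from the list of things; names that differ only in an ending like _2 or _b are one class to them, and where a whole thing is asked for, a point or a joint stands for the part that bears it (a point fixed in the world has none). Each returns a list of dicts, best first, with "conf" (0 to 1); they miss things now and then, are a little off and sometimes report something else, mostly with a low value. They report only what shows in the picture. A call takes as long as a camera call.
- env.trace(label, camera): "pixels" (420x560 bool, what is visible of it).
- env.landmark_of(label, camera): "point" ([x, y, z] in m, in world coordinates, good to about 4 mm: a listed point, or the origin of a listed thing).
The state is a dict: "clock": time; "joint_pos": joint angles; "joint_vel": joint speeds; "tau": joint torques, N m; "eef_pos": TCP position; "tcp_rot": TCP orientation; "force": force on the tool from outside, world axes, zero at the start; "moment": the same for the moment, N m; "finger_gap": finger opening in m.
Only numpy, scipy, OpenCV 4.12 (cv2) and the standard library are available. Lean on these libraries where they do the work, as an engineer would, in place of code of your own. Each camera call takes 0.05 s, during which the arm holds its last target. There are 200 camera calls.

### The job

The copy is cut: press the key machine's stop button right down and let it go, then get a fingertip under the front lip of the clear guard and swing it up and over until it leans back and stays open by itself. Only push, do not pinch or force the guard, do not press the start button, and leave the padlock, the lock cylinder and the brush where they are.

Things in the scene. Friction and masses are not known exactly. Their poses are not given: they have to be found in the camera images.
- machine: Key machine, fixed on the bench: grey base 310 (x) x 370 (y) x 50 mm high; origin on the bench under its middle; x points from its front (robot's side) to its back, y left, z up. Grey housing behind: x 30 to 155, to z 158 (z 122 behind the desk). Between desk and lever, under the guard: cutter and key vices, to z 136, all behind x -82. Ahead of x -82 there nothing stands above z 52.
- stop_button (a joint): Travel of the stop button (m): 0 out, 0.006 right down. It moves square to the sloping desk against a spring: about 1.5 N starts it, 5 N holds it right down; it springs back when let go.
- stop_top (a point): Middle of the top of the stop button: black mushroom head 38 mm across, 24 mm proud of the control desk near its front edge; the larger, taller and nearer of the two buttons. The point's z axis points out along the button's travel (square to the desk, leaning 25 degrees from vertical towards the machine's front); its y axis is the machine's y.
- start_button (a joint): Travel of the start button (m): 0 out, 0.004 right down. Not to be pressed.
- start_top (a point): Middle of the top of the start button: small, flat, black, 20 mm across, 12 mm proud of the desk in a 30 mm steel collar 7 mm high, about 70 mm farther up the slope than the stop button. Same axes as stop_top.
- guard (a joint): Angle of the guard (rad): 0 closed, grows as it opens up and back, 2.15 fully open on its rests. It falls shut below about 1.65 rad and falls open beyond about 1.82 rad (its over-center point lies at 1.74); a light hinge with a little friction: about 1 N straight up at the lip lifts it; its plastic is smooth and slides on the fingers (friction about 0.35).
- guard_shell: Clear guard, 160 mm wide, about 0.2 kg, origin in the middle of the hinge line, turns with the guard. In its frame (machine's axes when closed; mm): flat top from the hinge to x -90 at z 4; front pane sloping from there to x -140, z -40; cheeks at both ends down to z -40; black finger lip 6 thick, 34 deep, 160 wide, flaring forward and up at 25 degrees from the foot of the pane.
- guard_lip (a point): Middle of the front edge of the guard's black finger lip, at its underside: (-169, 0, -29) mm in the guard's frame, 137 mm above the bench when closed (the lip's underside slopes down from here to z 122 at the foot of the front pane, 31 mm farther back). Turns with the guard (same axes as guard_shell).
- guard_hinge (a point): Middle of the guard's hinge line, 166 mm above the bench, at x 47, y -20 mm in the machine's frame; the hinge runs along its y axis.
- padlock: Loose brass padlock standing on the bench on the other side of the machine from the brush, 22 x 50 x 80 high, origin in the middle of its underside. A bystander.
- cylinder: Loose brass lock cylinder standing on its 38 mm flange on top of the motor housing, right of the guard; 34 mm high, origin in the middle of its underside. A bystander.
- brush: Loose bench brush lying beside the machine, right or left, 170 long, 42 wide, 20 high; origin at its middle on the bench, its x axis along its length. A bystander.
- desk (a point): Middle of the front edge of the aluminium control desk's sloping top, on the machine's left: z 62 mm here; the desk is 100 mm wide (y) and rises towards the back at 25 degrees (0.436 rad) for 130 mm of x, to z 123. The point's axes are the machine's.
- lever_ball (a point): Middle of the 26 mm ball on the end of the carriage lever, on the machine's right, 103 mm above the bench; 60 mm beyond the right end of the guard's lip. An obstacle, not used.

How it is judged:
By the outcome, as a careful person would: the job done as asked, in the order asked, and still so for the second after the job is handed in, with the robot touching nothing.
It also fails if it takes over 48 s, if anything falls off the work surface, if the arm or the gripper's body presses on something with over 40 N, if the wrist force passes 120 N, or if a joint passes its speed limit or range.

## Working session

There is one attempt and no reset: what is moved stays moved. The work goes in short steps, Python scripts to look and compute and a shell command to move; the robot and the scene stay as the last step left them, time stands still between calls to the robot, and variables do not carry over. Pictures are saved under pics/ and viewed, about 8 in all and at most 12, crops included, and the job is handed in when it is done.

```bash
ls; mkdir -p pics; cat > h.py <<'E'
from bench import env
import numpy as np, cv2
from scipy.spatial.transform import Rotation as R
def shot(cam,name=None):
    d=env.read_camera(cam)
    if name: cv2.imwrite(f'pics/{name}.png',d['image'][:,:,::-1])
    return d
def proj(d,p):
    q=np.linalg.inv(d['T'])@np.r_[p,1]; u=d['mtx']@q[:3]; return u[:2]/u[2]
E
python3 - <<'E'
from h import *
np.set_printoptions(precision=4,suppress=True)
s=env.state(); print(s['clock'],s['eef_pos'],s['tcp_rot'],s['force'])
ims=[]
for c in ['scene','top','wrist']:
    d=shot(c); ims.append(d['image'][:,:,::-1].copy())
    for n in ['machine','stop_top','start_top','guard_lip','guard_hinge','desk','lever_ball','padlock','cylinder','brush']:
        r=env.landmark_of(n,c)
        for x in r[:1]:
            print(c,n,round(x['conf'],2),np.array(x['point']),proj(d,x['point']).round())
cv2.imwrite('pics/a.png',ims[0]);cv2.imwrite('pics/b.png',ims[1])
print(env.state()['clock'])
E
```

```text
pics
0.0 [0.2116 0.5875 0.2384] [ 0.172   0.9851 -0.0009 -0.0003] [ 0.0788 -0.9043 -0.1741]
scene stop_top 0.49 [0.5703 0.0827 0.1001] [284. 190.]
scene start_top 0.45 [0.6324 0.0577 0.1179] [295. 200.]
scene guard_lip 0.93 [ 0.5045 -0.0607  0.1389] [223. 192.]
scene guard_hinge 0.82 [ 0.6726 -0.1087  0.1639] [257. 227.]
scene desk 0.76 [0.543  0.0882 0.063 ] [277. 196.]
scene lever_ball 0.7 [ 0.4771 -0.2004  0.1047] [170. 225.]
scene padlock 0.8 [ 0.5158 -0.3138 -0.0018] [146. 292.]
scene cylinder 0.82 [ 0.6606 -0.2326  0.1567] [206. 259.]
scene brush 0.73 [0.7471 0.1351 0.0002] [346. 241.]
top stop_top 0.55 [0.5692 0.0822 0.1049] [239. 234.]
top guard_lip 0.91 [ 0.5099 -0.0622  0.1314] [308. 265.]
top guard_hinge 0.64 [ 0.6714 -0.1104  0.168 ] [336. 184.]
top desk 0.63 [0.5438 0.0876 0.0581] [237. 246.]
top lever_ball 0.69 [ 0.6734 -0.1148  0.1682] [338. 183.]
top padlock 0.75 [ 0.5092 -0.0586  0.1352] [306. 266.]
top cylinder 0.88 [ 0.6599 -0.2314  0.1623] [396. 192.]
top brush 0.96 [ 0.751   0.1404 -0.0035] [220. 158.]
1.65
```

View images.

View pics/a.png

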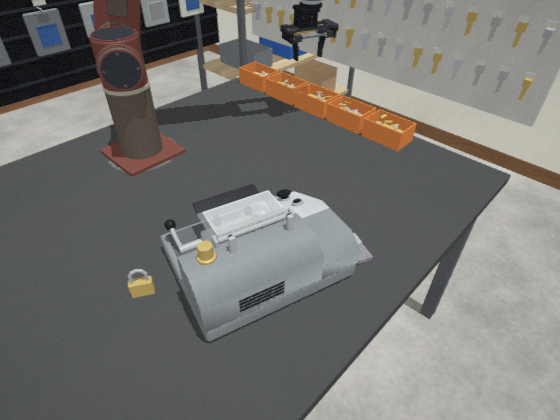

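View pics/b.png

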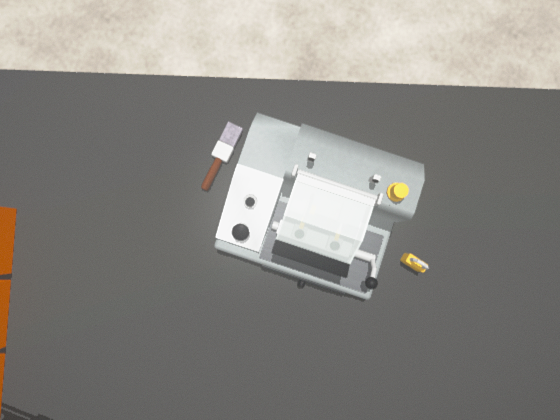

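The scene view shows the arm's side at the top: stop button at about (284,193), start button (297,201), lip along (205–275, 215–200). In the top view the stop button is at (241,232), start at (250,202), lip around (308,265), lever ball (371,283), cylinder (398,191), padlock (414,262) and brush (222,155). The networks' "lever_ball" and "padlock" from the top view are wrong, since they sit on the hinge and lip. The rest agree. I'll move closer, hand closing, for a wrist view.

```bash
python3 -m inch '[{"tx":-31,"ty":-27,"tz":-4,"hand":0},{"tx":-31,"ty":-27,"tz":-4,"hand":0},{"tx":-31,"ty":-27,"tz":-4,"hand":0},{"tx":-31,"ty":-27,"tz":-4,"hand":0},{"tx":-31,"ty":-27,"tz":-4,"hand":0},{"tx":-31,"ty":-27,"tz":-4,"hand":0},{"tx":-31,"ty":-27,"tz":-4,"hand":0},{"tx":-31,"ty":-27,"tz":-4,"hand":0},{"tx":-31,"ty":-27,"tz":-4,"hand":0},{"tx":-31,"ty":-27,"tz":-4,"hand":0},{"tx":-31,"ty":-27,"tz":-4,"hand":0},{"hand":0}]'
cat >> h.py <<'E'
np.set_printoptions(precision=4,suppress=True)
def tri(obs):
    A=np.zeros((3,3));b=np.zeros(3)
    for d,uv in obs:
        v=np.linalg.inv(d['mtx'])@np.r_[uv,1]; v=d['T'][:3,:3]@v; v/=np.linalg.norm(v)
        P=np.eye(3)-np.outer(v,v);A+=P;b+=P@d['T'][:3,3]
    return np.linalg.solve(A,b)
E
python3 - <<'E'
from h import *
D={}
for c in ['wrist','top','scene']:
    d=shot(c,'c_'+c);D[c]=d
    for n in ['stop_top','start_top','guard_lip','guard_hinge','desk','lever_ball','machine']:
        for x in env.landmark_of(n,c)[:1]: print(c,n,round(x['conf'],2),np.array(x['point']),proj(d,x['point']).round())
s=env.state();print(s['clock'],s['eef_pos'],s['tcp_rot'],s['joint_pos'],s['finger_gap'],s['force'])
print(D['wrist']['T'])
E
```

```text
top stop_top 0.69 [0.5691 0.0826 0.1032] [239. 234.]
top start_top 0.4 [0.6348 0.0604 0.1199] [250. 203.]
top guard_lip 0.78 [ 0.5058 -0.0605  0.1351] [307. 267.]
top guard_hinge 0.64 [ 0.6721 -0.1083  0.1703] [335. 184.]
top desk 0.72 [0.5451 0.0851 0.0577] [238. 245.]
top lever_ball 0.57 [ 0.4773 -0.201   0.0944] [371. 281.]
top machine 0.33 [ 0.662  -0.2313  0.1593] [396. 191.]
scene stop_top 0.68 [0.5682 0.0819 0.1   ] [283. 190.]
scene start_top 0.48 [0.6345 0.0592 0.1195] [296. 199.]
scene guard_lip 0.92 [ 0.5028 -0.0587  0.1384] [223. 191.]
scene guard_hinge 0.96 [ 0.6743 -0.1079  0.1647] [258. 227.]
scene lever_ball 0.63 [ 0.4744 -0.1989  0.1036] [170. 225.]
scene machine 0.74 [ 0.4764 -0.1991  0.104 ] [170. 225.]
2.85 [0.2118 0.588  0.2395] [ 0.172   0.9851 -0.     -0.    ] [ 1.0989  0.2204  1.5265  0.      1.3947 -0.1261] 0.08646536819066496 [-0.3906  0.0411 -0.5755]
[[ 0.338   0.9093  0.2425  0.1463]
 [ 0.9411 -0.3268 -0.0864  0.6121]
 [ 0.0007  0.2574 -0.9663  0.3854]
 [ 0.      0.      0.      1.    ]]validation failed for argument at $[0]...
```

View pics/c_wrist.png

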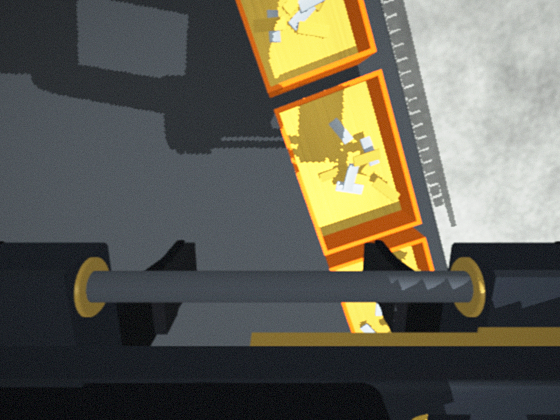

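The wrist picture shows only the bins and the open jaws: the arm didn't move because the rows were refused. Probably every field is required, so I'll try one full row.

```bash
python3 -m inch '[{"wx":0,"wy":0,"wz":0,"tx":-30,"ty":-27,"tz":-4,"hand":0}]'; python3 -m inch --help | head -20
```

```text
clock: 2.93
eef_pos: [0.2283, 0.5552, 0.2418]
tcp_rot: [0.17, 0.985, 0.0, -0.001]
force: [0.5, -1.7, -0.4]
finger_gap: 0.0848invalid input: not JSON, or not a number
```

```bash
python3 -m inch '[{"wx":0,"wy":0,"wz":0,"tx":-31,"ty":-27,"tz":-4,"hand":0},{"wx":0,"wy":0,"wz":0,"tx":-31,"ty":-27,"tz":-4,"hand":0},{"wx":0,"wy":0,"wz":0,"tx":-31,"ty":-27,"tz":-4,"hand":0},{"wx":0,"wy":0,"wz":0,"tx":-31,"ty":-27,"tz":-4,"hand":0},{"wx":0,"wy":0,"wz":0,"tx":-31,"ty":-27,"tz":-4,"hand":0},{"wx":0,"wy":0,"wz":0,"tx":-31,"ty":-27,"tz":-4,"hand":0},{"wx":0,"wy":0,"wz":0,"tx":-31,"ty":-27,"tz":-4,"hand":0},{"wx":0,"wy":0,"wz":0,"tx":-31,"ty":-27,"tz":-4,"hand":0},{"wx":0,"wy":0,"wz":0,"tx":-31,"ty":-27,"tz":-4,"hand":0},{"wx":0,"wy":0,"wz":0,"tx":-31,"ty":-27,"tz":-4,"hand":0},{"wx":0,"wy":0,"wz":0,"tx":0,"ty":0,"tz":0,"hand":0},{"wx":0,"wy":0,"wz":0,"tx":0,"ty":0,"tz":0,"hand":0}]'
python3 - <<'E'
from h import *
D={}
for c in ['wrist','top','scene']:
    d=shot(c,'d_'+c);D[c]=d
    for n in ['stop_top','start_top','guard_lip','guard_hinge','desk']+(['lever_ball','machine'] if c=='wrist' else []):
        for x in env.landmark_of(n,c)[:1]: print(c,n,round(x['conf'],2),np.array(x['point']),proj(d,x['point']).round())
s=env.state();print(s['clock'],s['eef_pos'],s['tcp_rot'],s['joint_pos'],s['finger_gap'],s['force'])
E
```

```text
clock: 3.93
eef_pos: [0.4347, 0.1848, 0.2835]
tcp_rot: [0.17, 0.985, -0.0, 0.003]
force: [-0.9, 1.0, -0.5]
finger_gap: 0.0081
top stop_top 0.56 [0.5698 0.0831 0.1043] [238. 234.]
top start_top 0.63 [0.634  0.0614 0.1242] [249. 203.]
top guard_lip 0.61 [ 0.5073 -0.0634  0.1331] [309. 266.]
top guard_hinge 0.98 [ 0.6725 -0.1058  0.1693] [334. 184.]
top desk 0.73 [0.5432 0.0859 0.06  ] [238. 246.]
scene stop_top 0.54 [0.5696 0.0839 0.1008] [284. 190.]
scene start_top 0.55 [0.5677 0.0844 0.1039] [283. 188.]
scene guard_lip 0.56 [ 0.5067 -0.0581  0.1367] [225. 192.]
scene guard_hinge 0.89 [ 0.6752 -0.1108  0.1607] [257. 230.]
scene desk 0.9 [0.5448 0.0911 0.0623] [279. 196.]
4.9333 [0.434  0.1864 0.2832] [ 0.168   0.9858 -0.0003  0.0024] [ 0.2402 -0.1837  1.8547 -0.0025  1.4664 -0.9926] 0.0003464448203622709 [ 0.2057 -0.0972  0.2213]
```

View pics/d_wrist.png

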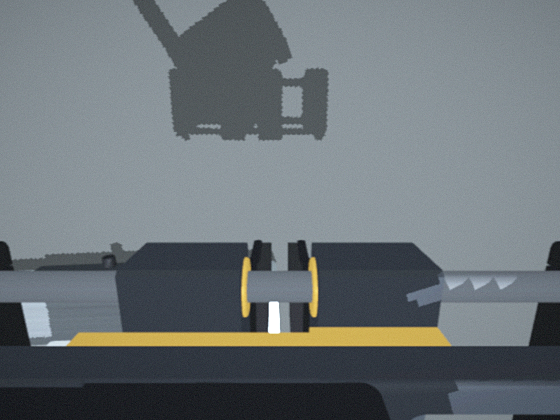

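The wrist camera looks away from the machine (floor, bench and the closed jaws only), so I'll use the two fixed cameras. Next is refining the machine's yaw and button positions from the pixels.

```bash
python3 - <<'E'
from h import *
from scipy.optimize import least_squares
D={c:shot(c) for c in ['top','scene']}
for c,d in D.items():
    for n in ['stop_top','start_top','guard_shell','lever_ball']:
        r=env.trace(n,c)
        if r:
            m=r[0]['pixels'];ys,xs=np.nonzero(m);print(c,n,round(r[0]['conf'],2),m.sum(),xs.mean().round(1),ys.mean().round(1),xs.min(),xs.max(),ys.min(),ys.max())
d=D['top'];g=cv2.cvtColor(d['image'],cv2.COLOR_RGB2GRAY)
def onz(uv,z):
    v=d['T'][:3,:3]@np.linalg.inv(d['mtx'])@np.r_[uv,1];o=d['T'][:3,3];return o+v*(z-o[2])/v[2]
for l in cv2.createLineSegmentDetector().detect(g)[0][:,0]:
    if np.hypot(l[0]-l[2],l[1]-l[3])>45 and 190<l[0]<440 and 100<l[1]<310:
        a,b=onz(l[:2],.05),onz(l[2:],.05);v=b-a;ang=np.degrees(np.arctan2(v[1],v[0]))
        print(l.round(1),'yaw mod90',round((ang+45)%90-45,2))
# fit
L=np.array([[-122,-20],[47,-20]])/1e3
avg={'lip':[(.5045,-.0607),(.5099,-.0622),(.5058,-.0605),(.5028,-.0587),(.5073,-.0634),(.5067,-.0581)],'hinge':[(.6726,-.1087),(.6714,-.1104),(.6721,-.1083),(.6743,-.1079),(.6725,-.1058),(.6752,-.1108)]}
for k in avg: print(k,np.mean(avg[k],0))
E
```

```text
top stop_top 0.63 81 249.4 201.3 245 254 197 206
top start_top 0.53 7218 323.1 223.5 272 376 169 277
top guard_shell 0.82 7152 323.2 223.5 272 375 170 276
top lever_ball 0.61 232 239.6 231.7 231 248 224 240
scene stop_top 0.53 77 283.5 193.4 278 289 190 197
scene guard_shell 0.96 3374 238.4 211.6 193 287 184 241
scene lever_ball 0.65 19483 257.7 254.7 161 360 184 340
[235.5 164.3 214.9 234.9] yaw mod90 -14.08
[274.4 238.2 349.6 263.7] yaw mod90 -17.12
[297.2 172.8 281.7 218.1] yaw mod90 -17.34
[255.2 112.2 236.1 164.1] yaw mod90 -17.9
[266.8 226.  282.7 180. ] yaw mod90 -17.43
[364.1 292.6 259.6 257.5] yaw mod90 -16.93
[375.6 276.5 392.9 222.2] yaw mod90 -17.36
[214.7 247.2 367.  299.1] yaw mod90 -17.17
[344.6 277.3 274.2 253.7] yaw mod90 -16.85
[422.5 163.6 301.5 122.9] yaw mod90 -17.01
[366.  192.  300.1 169.6] yaw mod90 -17.19
[286.8 215.9 359.4 240.7] yaw mod90 -17.19
lip [ 0.5062 -0.0606]
hinge [ 0.673  -0.1087]
```

```bash
cat >> h.py <<'E'
yaw=np.radians(-17.2); M=R.from_euler('z',yaw).as_matrix(); O=np.array([.6313,-.0767,0])
def m2w(p): return O+M@(np.array(p)/1e3)
def w2m(p): return M.T@(np.array(p)-O)*1e3
def ori(down):  # fingers point forward and `down` rad below horizontal, jaws along machine y
    z=M@[np.cos(down),0,-np.sin(down)]; y=M@[0,1,0]; return np.c_[np.cross(y,z),y,z]
def goal(tip,down,quiet=False):  # fingertip in machine mm
    s=env.state(); A=R.from_quat(s['tcp_rot']).as_matrix(); B=ori(down)
    t=m2w(tip)-17e-3*B[:,2]
    print('now tip(m)',w2m(s['eef_pos']+17e-3*A[:,2]).round(1),'pitch below horiz',np.degrees(-np.arcsin(A[2,2])).round(1),
      'w',R.from_matrix(A.T@B).as_rotvec().round(3),'t(mm, now axes)',(A.T@(t-s['eef_pos'])*1e3).round(1),'t(goal axes)',(B.T@(t-s['eef_pos'])*1e3).round(1),
      'F(m)',(M.T@s['force']).round(1),'clk',s['clock'],'q',s['joint_pos'])
E
python3 - <<'E'
from h import *
n=np.array([-.4226,0,.9063])
goal(np.array([-106,133,101])+60*n,np.radians(65))
T=shot('top');S=shot('scene')
p=tri([(T,(239.6,231.7)),(S,(283.5,193.4))]);print(p,w2m(p))
p=m2w([-106,133,101]);print(proj(T,p),proj(S,p))
E
```

```text
now tip(m) [-266.3  193.   266.2] pitch below horiz 89.7 w [-0.008 -0.431 -0.037] t(mm, now axes) [-129.4  -55.3  113. ] t(goal axes) [-68.3 -60.  155.9] F(m) [0.2 0.9 0.2] clk 5.4333 q [ 0.2404 -0.1837  1.8547 -0.0025  1.4665 -0.9926]
[0.5736 0.0806 0.092 ] [-101.6788  133.2062   92.0141]
[239.0649 233.9447] [283.0503 189.7743]
```

```bash
python3 -m inch '[{"wx":0,"wy":-0.11,"wz":-0.01,"tx":-20,"ty":-14,"tz":16,"hand":0},{"wx":0,"wy":-0.11,"wz":-0.01,"tx":-20,"ty":-14,"tz":18,"hand":0},{"wx":0,"wy":-0.11,"wz":-0.01,"tx":-20,"ty":-14,"tz":20,"hand":0},{"wx":0,"wy":-0.11,"wz":-0.01,"tx":-20,"ty":-14,"tz":20,"hand":0},{"wx":0,"wy":0,"wz":0,"tx":0,"ty":0,"tz":0,"hand":0}]'
python3 -c "
from h import *
goal(np.array([-106,133,101])+60*np.array([-.4226,0,.9063]),np.radians(65))"
```

```text
clock: 5.95
eef_pos: [0.507, 0.1029, 0.2246]
tcp_rot: [0.141, 0.963, -0.037, 0.228]
force: [-0.9, 0.2, -0.9]
finger_gap: 0.0008
now tip(m) [-164.2  134.8  209.4] pitch below horiz 63.3 w [-0.003  0.029  0.01 ] t(mm, now axes) [-5.6 -1.7 63. ] t(goal axes) [-7.5 -1.8 62.9] F(m) [-0.9 -0.1 -0.9] clk 5.95 q [ 0.1811 -0.3203  2.141  -0.268   0.921  -0.9791]
```

```bash
python3 -m inch '[{"wx":0,"wy":0.029,"wz":0.01,"tx":-3,"ty":-1,"tz":26,"hand":0},{"wx":0,"wy":0,"wz":0,"tx":-2,"ty":-1,"tz":26,"hand":0},{"wx":0,"wy":0,"wz":0,"tx":-2,"ty":0,"tz":26,"hand":0},{"wx":0,"wy":0,"wz":0,"tx":0,"ty":0,"tz":20,"hand":0},{"wx":0,"wy":0,"wz":0,"tx":0,"ty":0,"tz":8,"hand":0},{"wx":0,"wy":0,"wz":0,"tx":0,"ty":0,"tz":0,"hand":0}]'
python3 -c "
from h import *
goal(np.array([-106,133,101]),np.radians(65))"
```

```text
clock: 6.45
eef_pos: [0.5586, 0.0862, 0.1332]
tcp_rot: [0.149, 0.965, -0.032, 0.213]
force: [-0.1, -1.3, -0.0]
finger_gap: 0.0003
now tip(m) [-110.4  134.1  117.8] pitch below horiz 65.1 w [-0.    -0.002 -0.006] t(mm, now axes) [ 3.1 -1.1 17.1] t(goal axes) [ 3.1 -1.1 17.1] F(m) [ 0.3 -1.3 -0. ] clk 6.45 q [ 0.1112 -0.0641  2.1016 -0.2588  0.7191 -0.9916]
```

```bash
python3 -m inch '[{"wx":0,"wy":0,"wz":0,"tx":3,"ty":-1,"tz":12,"hand":0},{"wx":0,"wy":0,"wz":0,"tx":0,"ty":0,"tz":3,"hand":0},{"wx":0,"wy":0,"wz":0,"tx":0,"ty":0,"tz":0,"hand":0}]'
python3 -c "
from h import *
goal(np.array([-106,133,101]),np.radians(65))"
python3 -m inch '[{"wx":0,"wy":0,"wz":0,"tx":0,"ty":0,"tz":3,"hand":0},{"wx":0,"wy":0,"wz":0,"tx":0,"ty":0,"tz":3,"hand":0}]'
python3 -c "
from h import *
goal(np.array([-106,133,101]),np.radians(65))"
```

```text
clock: 6.7
eef_pos: [0.5629, 0.0851, 0.1209]
tcp_rot: [0.149, 0.965, -0.031, 0.213]
force: [-0.4, -0.0, 0.6]
finger_gap: 0.0006
now tip(m) [-106.   134.4  105.5] pitch below horiz 65.1 w [ 0.    -0.002 -0.007] t(mm, now axes) [ 1.9 -1.4  4.1] t(goal axes) [ 1.9 -1.4  4.1] F(m) [-0.4 -0.2  0.6] clk 6.7 q [ 0.1072 -0.0345  2.1    -0.2643  0.6908 -0.9855]
clock: 6.87
eef_pos: [0.5666, 0.0851, 0.1183]
tcp_rot: [0.149, 0.965, -0.031, 0.215]
force: [-0.7, 0.5, -0.6]
finger_gap: 0.0004
now tip(m) [-102.5  135.5  102.9] pitch below horiz 65.0 w [ 0.002  0.001 -0.007] t(mm, now axes) [ 3.9 -2.5  0.2] t(goal axes) [ 4.  -2.5  0.2] F(m) [-0.8  0.2 -0.6] clk 6.8667 q [ 0.1061 -0.0232  2.0956 -0.2663  0.6806 -0.9836]
```

```bash
python3 -m inch '[{"wx":0,"wy":0,"wz":0,"tx":3,"ty":-2,"tz":2,"hand":0},{"wx":0,"wy":0,"wz":0,"tx":1,"ty":0,"tz":3,"hand":0},{"wx":0,"wy":0,"wz":0,"tx":0,"ty":0,"tz":3,"hand":0}]'
python3 -c "
from h import *
goal(np.array([-106,133,101]),np.radians(65))"
python3 -m inch '[{"wx":0,"wy":0,"wz":0,"tx":0,"ty":0,"tz":3,"hand":0},{"wx":0,"wy":0,"wz":0,"tx":0,"ty":0,"tz":3,"hand":0}]'
python3 -c "
from h import *
goal(np.array([-106,133,101]),np.radians(65))"
```

```text
clock: 7.12
eef_pos: [0.567, 0.0837, 0.1118]
tcp_rot: [0.149, 0.964, -0.03, 0.217]
force: [-2.8, 0.8, 3.5]
finger_gap: 0.001
now tip(m) [-101.6  134.2   96.4] pitch below horiz 64.7 w [ 0.003  0.005 -0.007] t(mm, now axes) [ 1.9 -1.2 -6. ] t(goal axes) [ 2.  -1.2 -6. ] F(m) [-2.9 -0.1  3.5] clk 7.1167 q [ 0.1027 -0.0142  2.1023 -0.2712  0.6605 -0.9802]
clock: 7.28
eef_pos: [0.5684, 0.0835, 0.1099]
tcp_rot: [0.149, 0.965, -0.031, 0.215]
force: [-51.7, 5.8, 60.1]
finger_gap: 0.0004
now tip(m) [-100.2  134.4   94.5] pitch below horiz 64.9 w [ 0.001  0.002 -0.007] t(mm, now axes) [ 2.4 -1.4 -8.4] t(goal axes) [ 2.4 -1.4 -8.4] F(m) [-51.1  -9.8  60.1] clk 7.2833 q [ 0.1026 -0.006   2.0977 -0.2729  0.66   -0.9776]
```

Hit the end stop (the force jumped from 4.5 N to about 79 N), so the button is right down. I'll let it go.

```bash
python3 -m inch '[{"wx":0,"wy":0,"wz":0,"tx":0,"ty":0,"tz":-10,"hand":0},{"wx":0,"wy":0,"wz":0,"tx":0,"ty":0,"tz":-20,"hand":0},{"wx":0,"wy":0,"wz":0,"tx":0,"ty":0,"tz":-40,"hand":0},{"wx":0,"wy":0,"wz":0,"tx":0,"ty":0,"tz":-40,"hand":0},{"wx":0,"wy":0,"wz":0,"tx":0,"ty":0,"tz":-30,"hand":0},{"wx":0,"wy":0,"wz":0,"tx":0,"ty":0,"tz":0,"hand":0}]'
python3 - <<'E'
from h import *
goal([-200,-10,95],np.radians(40))
a=shot('top')['image'][170:310,190:430];b=shot('scene')['image'][150:290,120:360]
cv2.imwrite('pics/e.png',cv2.resize(np.hstack([a,b])[:,:,::-1],None,fx=1.66,fy=1.66))
E
```

```text
clock: 7.78
eef_pos: [0.5084, 0.1018, 0.2411]
tcp_rot: [0.15, 0.965, -0.031, 0.214]
force: [1.1, 0.6, 0.4]
finger_gap: 0.0005
now tip(m) [-163.   134.2  225.7] pitch below horiz 65.1 w [-0.001 -0.438 -0.008] t(mm, now axes) [  94.7 -145.   104.4] t(goal axes) [ 131.1 -144.2   54.1] F(m) [0.9 0.9 0.4] clk 7.7833 q [ 0.164  -0.3199  2.1006 -0.2283  0.9789 -1.0079]
```

View pics/e.png

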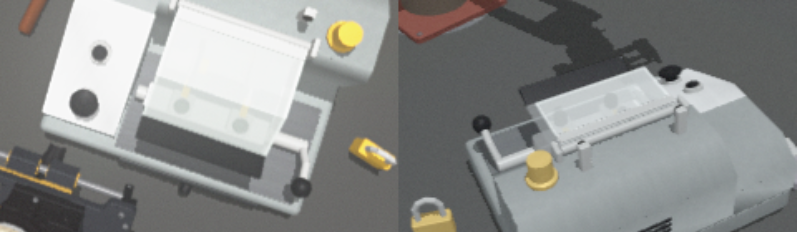

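```bash
python3 -m inch '[{"wx":0,"wy":-0.11,"wz":0,"tx":10,"ty":-36,"tz":-5,"hand":0},{"wx":0,"wy":-0.11,"wz":0,"tx":10,"ty":-36,"tz":-5,"hand":0},{"wx":0,"wy":-0.11,"wz":0,"tx":10,"ty":-36,"tz":-5,"hand":0},{"wx":0,"wy":-0.11,"wz":0,"tx":10,"ty":-36,"tz":-5,"hand":0},{"wx":0,"wy":0,"wz":0,"tx":0,"ty":0,"tz":0,"hand":0}]'
python3 - <<'E'
from h import *
goal([-175,-10,105],np.radians(40))
E
```

```text
clock: 8.3
eef_pos: [0.4447, -0.0134, 0.2369]
tcp_rot: [0.139, 0.909, -0.068, 0.386]
force: [2.2, 0.7, 2.2]
finger_gap: 0.0005
now tip(m) [-184.7    5.   225.2] pitch below horiz 43.8 w [-0.018 -0.067  0.004] t(mm, now axes) [ 81.1 -13.3  90.5] t(goal axes) [ 86.9 -15.3  84.6] F(m) [1.9 1.4 2.2] clk 8.3 q [-0.0767 -0.9057  2.5689 -0.2771  0.7071 -1.2049]
```

The arm is close to its j2/j3 limits here. I'll fit a small kinematic model to the recorded poses, to choose finger pitches that are feasible along the guard's arc.

```bash
cat > kin.py <<'E'
from h import *
from scipy.optimize import least_squares
def Rm(a,x): return R.from_euler(a,x).as_matrix()
def fk(q,k):
    h,a,L1,e,L2,L=k
    A=Rm('z',q[0]);p=A@[a,0,h];A=A@Rm('y',q[1]);p=p+A@[0,0,L1];A=A@Rm('y',q[2]);p=p+A@[e,0,L2]
    A=A@Rm('z',q[3])@Rm('y',q[4])@Rm('z',q[5]);return p+A@[0,0,L],A
Q=[([1.0989,.2204,1.5265,0,1.3947,-.1261],[.2118,.588,.2395]),([.2404,-.1837,1.8547,-.0025,1.4665,-.9926],[.434,.1864,.2832]),
([.1811,-.3203,2.141,-.268,.921,-.9791],[.507,.1029,.2246]),([.1112,-.0641,2.1016,-.2588,.7191,-.9916],[.5586,.0862,.1332]),
([.1026,-.006,2.0977,-.2729,.66,-.9776],[.5684,.0835,.1099]),([.164,-.3199,2.1006,-.2283,.9789,-1.0079],[.5084,.1018,.2411]),
([-.0767,-.9057,2.5689,-.2771,.7071,-1.2049],[.4447,-.0134,.2369])]
f=least_squares(lambda k:np.concatenate([fk(q,k)[0]-p for q,p in Q]),[.3,0,.4,0,.4,.25]);K=f.x
lo=np.array([-2.98,-.91,.09,-1.24,.2,-2.68]);hi=np.array([2.98,2.08,2.57,4.39,2.65,2.68])
def ik(tip,down,yw,q0):  # tip machine mm; yw = yaw of finger direction (world, rad)
    z=Rm('z',yw)@[np.cos(down),0,-np.sin(down)];y=Rm('z',yw)@[0,1,0];B=np.c_[np.cross(y,z),y,z];t=m2w(tip)-.017*z
    g=lambda q:(lambda pa:np.r_[(pa[0]-t)*10,R.from_matrix(pa[1].T@B).as_rotvec()])(fk(q,K))
    r=least_squares(g,np.clip(q0,lo+1e-3,hi-1e-3),bounds=(lo,hi));return r.x,np.linalg.norm(r.fun)
E
python3 - <<'E'
from kin import *
print('K',K.round(4),'res mm',(np.abs(f.fun).max()*1e3).round(2))
print(fk(Q[-1][0],K)[1].round(3),R.from_quat(env.state()['tcp_rot']).as_matrix().round(3))
H=np.array([47,-10,166])
for name,tip in [('entry',[-160,-10,95]),('under',[-105,-10,103])]+[(f'th{t}',H+158*np.array([-np.cos(t-.24),0,np.sin(t-.24)])) for t in (.3,.8,1.3,1.8,2.1)]:
    o=[]
    for d in (10,25,35,40,45,50,55,60,70,80):
        q,e=ik(tip,np.radians(d),np.radians(-10),np.array(Q[-1][0])); o.append((d,bool(e<.01),q[1:5].round(2).tolist() if e<.01 else round(e,2)))
    print(name,np.round(tip),[x[0] for x in o if x[1]], [x[2] for x in o if x[1]][:1])
E
```

```text
K [-0.0537  0.1555  0.1282 -0.2294  0.3653 -0.0203] res mm 69.54
[[-0.306 -0.663  0.684]
 [-0.952  0.201 -0.231]
 [ 0.015 -0.721 -0.692]] [[-0.663  0.306  0.684]
 [ 0.201  0.952 -0.231]
 [-0.721 -0.015 -0.692]]
entry [-160  -10   95] [] []
under [-105  -10  103] [40, 45, 50, 55, 60, 70, 80] [[-0.42, 2.46, -0.24, 0.23]]
th0.3 [-111.  -10.  175.] [35, 40, 45, 50, 55, 60, 70, 80] [[-0.36, 2.24, -0.2, 0.31]]
th0.8 [-87. -10. 250.] [25, 35, 40, 45, 50, 55, 60, 70, 80] [[0.01, 1.7, -0.2, 0.3]]
th1.3 [-30. -10. 304.] [] []
th1.8 [ 45. -10. 324.] [] []
th2.1 [ 92. -10. 317.] [] []
```

```bash
python3 - <<'E'
s=open('kin.py').read()
s=s.replace("h,a,L1,e,L2,L=k","h,a,L1,e,L2,L,b=k").replace("A@[0,0,L1]","A@[b,0,L1]").replace("*Rm","*Rm")
s=s.replace("A=A@Rm('z',q[3])@Rm('y',q[4])@Rm('z',q[5]);return p+A@[0,0,L],A","A=A@Rm('z',q[3])@Rm('y',q[4])@Rm('z',q[5]+np.pi/2);return p+A@[0,0,L],A")
i=s.index("f=least");j=s.index("lo=np")
s=s[:i]+"""fs=[least_squares(lambda k:np.concatenate([fk(q,k)[0]-p for q,p in Q]),x0,loss='linear') for x0 in np.random.default_rng(0).uniform([.1,-.1,.2,-.2,.2,.1,-.1],[.5,.2,.6,.2,.6,.4,.1],(8,7))]
f=min(fs,key=lambda r:r.cost);K=f.x
"""+s[j:]
open('kin.py','w').write(s)
E
python3 - <<'E'
from kin import *
print('K',K.round(4),'res mm',(f.fun*1e3).round(1).reshape(-1,3))
for q,p in Q: 
    p=np.array(p); print(np.hypot(p[0],p[1]).round(3),np.degrees(np.arctan2(p[1],p[0])-q[0]).round(2))
print(R.from_quat(env.state()['tcp_rot']).as_matrix().round(3),fk(Q[-1][0],K)[1].round(3))
E
```

```text
K [-0.0532  0.1553  0.1282 -0.2278  0.3635 -0.0204  0.0026] res mm [[ 53.5 -68.2  12.8]
 [ 69.9 -62.8   0.8]
 [  1.6  -5.4  -6.2]
 [  6.4 -19.7   0.1]
 [  6.  -21.    0.3]
 [ -3.2 -14.3  -6.2]
 [-20.9 -15.5  -1.5]]
0.625 7.23
0.472 9.47
0.517 1.1
0.565 2.4
0.575 2.48
0.518 1.93
0.445 2.67
[[-0.663  0.306  0.684]
 [ 0.201  0.952 -0.231]
 [-0.721 -0.015 -0.692]] [[-0.663  0.306  0.684]
 [ 0.201  0.952 -0.231]
 [-0.721 -0.015 -0.692]]
```

```bash
sed -i "s/h,a,L1,e,L2,L,b=k/h,a,L1,e,L2,L,c,c2=k/; s/A@\[a,0,h\]/A@[a,c,h]/; s/A@\[b,0,L1\]/A@[0,0,L1]/; s/@Rm('z',q\[5\]+np.pi\/2);return p+A@\[0,0,L\],A/;p=p+A@[0,c2,0];A=A@Rm('z',q[5]+np.pi\/2);return p+A@[0,0,L],A/; s/\[.1,-.1,.2,-.2,.2,.1,-.1\],\[.5,.2,.6,.2,.6,.4,.1\],(8,7)/[.1,-.1,.2,-.2,.2,.1,-.1,-.1],[.5,.2,.6,.2,.6,.4,.1,.1],(8,8)/" kin.py
cat > plan.py <<'E'
from kin import *
print('K',K.round(4),'res mm',np.abs(f.fun*1e3).max().round(2))
H=np.array([47,-10,166])
for name,tip in [('entry',[-160,-10,95]),('entry2',[-150,-10,75]),('under',[-105,-10,103])]+[(f'th{t}',H+158*np.array([-np.cos(t-.24),0,np.sin(t-.24)])) for t in (.3,.8,1.3,1.8,2.1)]:
    for yw in (-17.2,0):
        o=[]
        for d in (0,10,20,30,40,45,50,55,60,70,80):
            q,e=ik(tip,np.radians(d),np.radians(yw),np.array(Q[-1][0])); o.append((d,bool(e<.01),q.round(2).tolist()))
        g=[x for x in o if x[1]]; print(name,yw,np.round(tip),[x[0] for x in g],g[0][2] if g else '')
E
python3 plan.py
```

```text
K [ 0.3111  0.0002  0.4115  0.0524  0.5476  0.3256  0.0786 -0.0001] res mm 0.06
entry -17.2 [-160  -10   95] [55, 60, 70, 80] [-0.21, -0.45, 2.52, -0.11, 0.47, -1.39]
entry 0 [-160  -10   95] [55, 60, 70, 80] [-0.42, -0.48, 2.53, 0.45, 0.57, -2.31]
entry2 -17.2 [-150  -10   75] [50, 55, 60, 70, 80] [-0.2, -0.39, 2.57, -0.23, 0.28, -1.28]
entry2 0 [-150  -10   75] [55, 60, 70, 80] [-0.42, -0.38, 2.52, 0.51, 0.49, -2.38]
under -17.2 [-105  -10  103] [45, 50, 55, 60, 70, 80] [-0.21, -0.33, 2.5, -0.33, 0.2, -1.18]
under 0 [-105  -10  103] [50, 55, 60, 70, 80] [-0.43, -0.33, 2.46, 0.67, 0.45, -2.53]
th0.3 -17.2 [-111.  -10.  175.] [40, 45, 50, 55, 60, 70, 80] [-0.2, -0.57, 2.54, -0.25, 0.31, -1.27]
th0.3 0 [-111.  -10.  175.] [40, 45, 50, 55, 60, 70, 80] [-0.5, -0.61, 2.56, 0.82, 0.53, -2.66]
th0.8 -17.2 [-87. -10. 250.] [30, 40, 45, 50, 55, 60, 70, 80] [-0.2, -0.67, 2.54, -0.37, 0.24, -1.16]
th0.8 0 [-87. -10. 250.] [40, 45, 50, 55, 60, 70, 80] [-0.49, -0.63, 2.43, 0.64, 0.64, -2.44]
th1.3 -17.2 [-30. -10. 304.] [30, 40, 45, 50, 55, 60, 70, 80] [-0.22, -0.54, 2.36, -0.26, 0.28, -1.28]
th1.3 0 [-30. -10. 304.] [40, 45, 50, 55, 60, 70, 80] [-0.45, -0.49, 2.24, 0.59, 0.65, -2.36]
th1.8 -17.2 [ 45. -10. 324.] [30, 40, 45, 50, 55, 60, 70, 80] [-0.23, -0.32, 2.18, -0.24, 0.24, -1.3]
th1.8 0 [ 45. -10. 324.] [40, 45, 50, 55, 60, 70, 80] [-0.43, -0.28, 2.05, 0.58, 0.62, -2.34]
th2.1 -17.2 [ 92. -10. 317.] [30, 40, 45, 50, 55, 60, 70, 80] [-0.24, -0.18, 2.08, -0.26, 0.2, -1.29]
th2.1 0 [ 92. -10. 317.] [40, 45, 50, 55, 60, 70, 80] [-0.41, -0.14, 1.95, 0.59, 0.58, -2.36]
```

The model now fits to 0.06 mm. A finger pitch of about 53° below horizontal is feasible from entry through the whole swing.

```bash
python3 - <<'E'
from kin import *
goal([-165,-10,150],np.radians(53)); goal([-150,-10,85],np.radians(53))
for t in ([-165,-10,150],[-150,-10,85],[-130,-10,85],[-110,-10,90],[-110,-10,110]):
    print(t,[(d,ik(t,np.radians(d),yaw,np.array(Q[-1][0]))[1].round(3)) for d in (50,53,56)])
E
```

```text
now tip(m) [-184.7    5.   225.2] pitch below horiz 43.8 w [-0.019  0.16   0.002] t(mm, now axes) [ 37.9 -13.9  66.8] t(goal axes) [ 26.8 -15.3  71.7] F(m) [1.9 1.4 2.2] clk 8.3 q [-0.0767 -0.9057  2.5689 -0.2771  0.7071 -1.2049]
now tip(m) [-184.7    5.   225.2] pitch below horiz 43.8 w [-0.019  0.16   0.002] t(mm, now axes) [ 74.4 -12.8 122.6] t(goal axes) [ 53.9 -15.3 132.6] F(m) [1.9 1.4 2.2] clk 8.3 q [-0.0767 -0.9057  2.5689 -0.2771  0.7071 -1.2049]
[-165, -10, 150] [(50, np.float64(0.0)), (53, np.float64(0.0)), (56, np.float64(0.0))]
[-150, -10, 85] [(50, np.float64(0.0)), (53, np.float64(0.0)), (56, np.float64(0.0))]
[-130, -10, 85] [(50, np.float64(0.0)), (53, np.float64(0.0)), (56, np.float64(0.0))]
[-110, -10, 90] [(50, np.float64(0.0)), (53, np.float64(0.0)), (56, np.float64(0.0))]
[-110, -10, 110] [(50, np.float64(0.0)), (53, np.float64(0.0)), (56, np.float64(0.0))]
```

```bash
python3 -m inch '[{"wx":-0.01,"wy":0.1,"wz":0,"tx":8,"ty":-5,"tz":14,"hand":0},{"wx":-0.01,"wy":0.06,"wz":0,"tx":10,"ty":-5,"tz":25,"hand":0},{"wx":0,"wy":0,"wz":0,"tx":10,"ty":-5,"tz":30,"hand":0},{"wx":0,"wy":0,"wz":0,"tx":12,"ty":0,"tz":30,"hand":0},{"wx":0,"wy":0,"wz":0,"tx":10,"ty":0,"tz":25,"hand":0},{"wx":0,"wy":0,"wz":0,"tx":0,"ty":0,"tz":0,"hand":0}]'
python3 - <<'E'
from h import *
goal([-150,-10,85],np.radians(53)); goal([-110,-10,92],np.radians(53))
E
```

```text
clock: 8.8
eef_pos: [0.4751, -0.0431, 0.0979]
tcp_rot: [0.145, 0.939, -0.046, 0.308]
force: [-0.3, -0.2, -0.3]
finger_gap: 0.0005
now tip(m) [-149.1  -14.1   84.2] pitch below horiz 53.7 w [-0.001 -0.013 -0.006] t(mm, now axes) [ 0.5  4.  -1.2] t(goal axes) [ 0.5  4.1 -1.2] F(m) [-0.3 -0.3 -0.3] clk 8.8 q [-0.2246 -0.3982  2.5169 -0.1186  0.3936 -1.3945]
now tip(m) [-149.1  -14.1   84.2] pitch below horiz 53.7 w [-0.001 -0.013 -0.006] t(mm, now axes) [-35.9   4.3  16.9] t(goal axes) [-35.7   4.1  17.3] F(m) [-0.3 -0.3 -0.3] clk 8.8 q [-0.2246 -0.3982  2.5169 -0.1186  0.3936 -1.3945]
```

```bash
python3 -m inch '[{"wx":0,"wy":0,"wz":0,"tx":-12,"ty":2,"tz":6,"hand":0},{"wx":0,"wy":0,"wz":0,"tx":-12,"ty":2,"tz":6,"hand":0},{"wx":0,"wy":0,"wz":0,"tx":-12,"ty":0,"tz":5,"hand":0},{"wx":0,"wy":0,"wz":0,"tx":0,"ty":0,"tz":0,"hand":0}]'
python3 - <<'E'
from h import *
goal([-110,-10,92],np.radians(53)); 
P=np.radians(53)
def T(th): return np.array([47,-10,166])+156.4*np.array([-np.cos(th-.239),0,np.sin(th-.239)])-9.5*np.array([np.sin(P),0,np.cos(P)])
B=np.array([-np.sin(P),-np.cos(P)]);Z=np.array([np.cos(P),-np.sin(P)])
pr=np.array([-110,-10,92.])
for th in np.arange(0,2.3,.1):
    t=T(th);d=(t-pr)[[0,2]];print(round(th,2),t[[0,2]].round(0),'tx',(d@B).round(1),'tz',(d@Z).round(1));pr=t
a=shot('scene')['image'][120:300,120:360];b=shot('top')['image'][170:350,190:430]
cv2.imwrite('pics/f.png',cv2.resize(np.hstack([b,a])[:,:,::-1],None,fx=1.66,fy=1.66))
E
```

```text
clock: 9.13
eef_pos: [0.5069, -0.0498, 0.0943]
tcp_rot: [0.146, 0.943, -0.045, 0.297]
force: [0.1, -0.5, 2.0]
finger_gap: 0.0001
now tip(m) [-117.1  -11.1   80.3] pitch below horiz 55.1 w [-0.003 -0.036 -0.006] t(mm, now axes) [-11.9   1.2  -5.5] t(goal axes) [-12.1   1.1  -5.1] F(m) [ 0.2 -0.5  2. ] clk 9.1333 q [-0.2224 -0.2637  2.4222 -0.1285  0.3777 -1.3812]
0.0 [-113.  123.] tx -16.8 tz -26.5
0.1 [-115.  139.] tx -6.9 tz -14.0
0.2 [-117.  154.] tx -8.3 tz -13.3
0.3 [-117.  170.] tx -9.5 tz -12.4
0.4 [-115.  185.] tx -10.7 tz -11.4
0.5 [-112.  201.] tx -11.8 tz -10.2
0.6 [-107.  216.] tx -12.8 tz -9.0
0.7 [-101.  230.] tx -13.6 tz -7.7
0.8 [-93. 243.] tx -14.3 tz -6.3
0.9 [-84. 256.] tx -14.9 tz -4.8
1.0 [-74. 268.] tx -15.3 tz -3.3
1.1 [-63. 279.] tx -15.5 tz -1.8
1.2 [-50. 288.] tx -15.6 tz -0.2
1.3 [-37. 297.] tx -15.6 tz 1.3
1.4 [-23. 304.] tx -15.4 tz 2.9
1.5 [ -8. 309.] tx -15.0 tz 4.4
1.6 [  7. 313.] tx -14.5 tz 5.9
1.7 [ 22. 316.] tx -13.8 tz 7.3
1.8 [ 38. 317.] tx -13.0 tz 8.6
1.9 [ 54. 316.] tx -12.1 tz 9.9
2.0 [ 69. 314.] tx -11.0 tz 11.1
2.1 [ 84. 310.] tx -9.9 tz 12.1
2.2 [ 99. 305.] tx -8.6 tz 13.0
```

View pics/f.png

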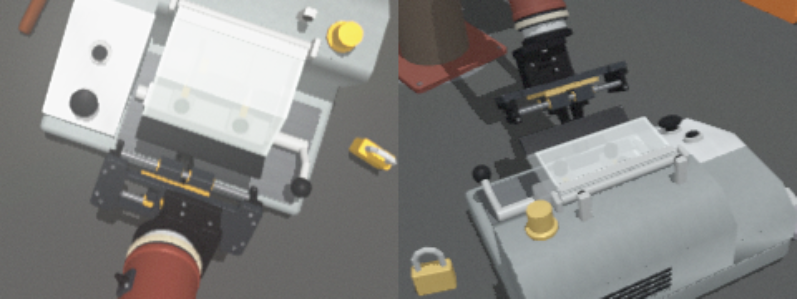

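The gripper sits in front of the lip with the closed fingers passing beneath its edge and no contact. The fingertip needs to go about 8 mm farther under and then up.

```bash
python3 -m inch '[{"wx":0,"wy":-0.03,"wz":0,"tx":-12,"ty":0,"tz":-4,"hand":0},{"wx":0,"wy":0,"wz":0,"tx":0,"ty":0,"tz":0,"hand":0}]'
python3 -c "
from h import *
goal([-110,-10,108],np.radians(53))"
python3 -m inch '[{"wx":0,"wy":0,"wz":0,"tx":-5,"ty":0,"tz":-6,"hand":0},{"wx":0,"wy":0,"wz":0,"tx":-5,"ty":0,"tz":-6,"hand":0},{"wx":0,"wy":0,"wz":0,"tx":-5,"ty":0,"tz":-6,"hand":0}]'
python3 -c "
from h import *
goal([-113,-10,123],np.radians(53))"
```

```text
clock: 9.4
eef_pos: [0.5109, -0.0511, 0.1034]
tcp_rot: [0.145, 0.938, -0.047, 0.31]
force: [-0.5, 0.3, 1.1]
finger_gap: 0.0007
now tip(m) [-112.4  -11.2   89.7] pitch below horiz 53.4 w [-0.003 -0.007 -0.006] t(mm, now axes) [-12.7   1.1 -13.2] t(goal axes) [-12.8   1.1 -13.2] F(m) [-0.6  0.2  1.1] clk 9.4 q [-0.2213 -0.2837  2.4285 -0.1412  0.3631 -1.3695]
clock: 9.65
eef_pos: [0.5092, -0.0505, 0.1264]
tcp_rot: [0.145, 0.939, -0.047, 0.308]
force: [-5.1, 1.8, -1.5]
finger_gap: 0.0006
now tip(m) [-114.3  -11.2  112.7] pitch below horiz 53.7 w [-0.003 -0.011 -0.005] t(mm, now axes) [-7.   1.1 -7.5] t(goal axes) [-7.1  1.1 -7.5] F(m) [-5.4  0.2 -1.5] clk 9.65 q [-0.2211 -0.3448  2.4183 -0.1179  0.4381 -1.3949]
```

```bash
python3 -m inch '[{"wx":0,"wy":0,"wz":0,"tx":-6,"ty":0,"tz":-7,"hand":0},{"wx":0,"wy":0,"wz":0,"tx":-5,"ty":0,"tz":-8,"hand":0},{"wx":0,"wy":0,"wz":0,"tx":-5,"ty":0,"tz":-8,"hand":0}]'
python3 -c "
from h import *
goal([-117,-10,154],np.radians(53))"
```

```text
clock: 9.9
eef_pos: [0.5052, -0.0492, 0.1545]
tcp_rot: [0.145, 0.94, -0.047, 0.305]
force: [-0.0, 0.1, -1.6]
finger_gap: 0.0003
now tip(m) [-118.6  -11.1  140.7] pitch below horiz 54.1 w [-0.003 -0.018 -0.005] t(mm, now axes) [-8.8  1.1 -9.8] t(goal axes) [-9.   1.1 -9.6] F(m) [-0.1  0.1 -1.6] clk 9.9 q [-0.2204 -0.4165  2.4035 -0.0986  0.531  -1.416 ]
```

```bash
python3 -m inch '[{"wx":0,"wy":-0.005,"wz":0,"tx":-9,"ty":0,"tz":-8,"hand":0},{"wx":0,"wy":-0.005,"wz":0,"tx":-8,"ty":0,"tz":-8,"hand":0},{"wx":0,"wy":-0.005,"wz":0,"tx":-8,"ty":0,"tz":-8,"hand":0},{"wx":0,"wy":-0.005,"wz":0,"tx":-8,"ty":0,"tz":-8,"hand":0}]'
python3 - <<'E'
from h import *
goal([-112,-10,201],np.radians(53))
d=shot('scene');b=shot('top')
cv2.imwrite('pics/g.png',cv2.resize(np.hstack([b['image'][170:350,190:430],d['image'][120:300,120:360]])[:,:,::-1],None,fx=1.66,fy=1.66))
E
```

```text
clock: 10.23
eef_pos: [0.5086, -0.0502, 0.2014]
tcp_rot: [0.144, 0.938, -0.048, 0.311]
force: [-0.1, 0.5, -2.2]
finger_gap: 0.0002
now tip(m) [-114.9  -11.   187.7] pitch below horiz 53.3 w [-0.003 -0.005 -0.004] t(mm, now axes) [-10.1   1.   -8.9] t(goal axes) [-10.2   1.   -8.9] F(m) [-0.3  0.4 -2.2] clk 10.2333 q [-0.2204 -0.4927  2.3623 -0.0851  0.6346 -1.4337]
```

View pics/g.png

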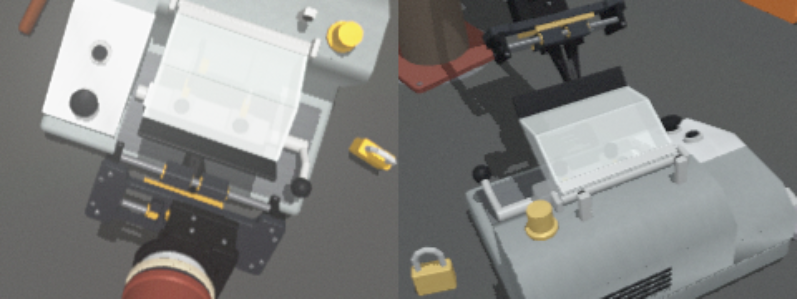

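The guard is lifting on the fingertip: the lip is up and tilted in both views, and the bystanders haven't moved. Continuing along the arc.

```bash
python3 -m inch '[{"wx":0,"wy":0,"wz":0,"tx":-11,"ty":0,"tz":-9,"hand":0},{"wx":0,"wy":0,"wz":0,"tx":-13,"ty":0,"tz":-9,"hand":0},{"wx":0,"wy":0,"wz":0,"tx":-14,"ty":0,"tz":-8,"hand":0},{"wx":0,"wy":0,"wz":0,"tx":-14,"ty":0,"tz":-6,"hand":0}]'
python3 - <<'E'
from h import *
goal([-84,-10,256],np.radians(53))
E
```

```text
clock: 10.67
eef_pos: [0.5276, -0.0562, 0.2562]
tcp_rot: [0.144, 0.939, -0.047, 0.308]
force: [-0.4, -0.7, -0.2]
finger_gap: 0.0
now tip(m) [-95.1 -11.1 242.5] pitch below horiz 53.6 w [-0.003 -0.011 -0.004] t(mm, now axes) [-16.7   1.1  -4.3] t(goal axes) [-16.8   1.   -4.1] F(m) [-0.2 -0.8 -0.2] clk 10.6667 q [-0.2259 -0.489   2.252  -0.0686  0.7465 -1.4564]
```

```bash
python3 -m inch '[{"wx":0,"wy":0,"wz":0,"tx":-16,"ty":0,"tz":-5,"hand":0},{"wx":0,"wy":0,"wz":0,"tx":-16,"ty":0,"tz":-3,"hand":0},{"wx":0,"wy":0,"wz":0,"tx":-16,"ty":0,"tz":-2,"hand":0},{"wx":0,"wy":0,"wz":0,"tx":-16,"ty":0,"tz":0,"hand":0}]'
python3 - <<'E'
from h import *
goal([-37,-10,297],np.radians(53))
d=shot('scene');b=shot('top')
cv2.imwrite('pics/h.png',cv2.resize(np.hstack([b['image'][170:350,190:430],d['image'][120:300,120:360]])[:,:,::-1],None,fx=1.66,fy=1.66))
E
```

```text
clock: 11.0
eef_pos: [0.5714, -0.0696, 0.304]
tcp_rot: [0.144, 0.939, -0.047, 0.308]
force: [0.3, -0.4, -0.7]
finger_gap: 0.0005
now tip(m) [-49.3 -11.  290.3] pitch below horiz 53.7 w [-0.002 -0.013 -0.004] t(mm, now axes) [-13.7   1.    1.9] t(goal axes) [-13.6   0.9   2.1] F(m) [ 0.5 -0.3 -0.7] clk 11.0 q [-0.2353 -0.3891  2.0945 -0.0557  0.8049 -1.4759]
```

View pics/h.png

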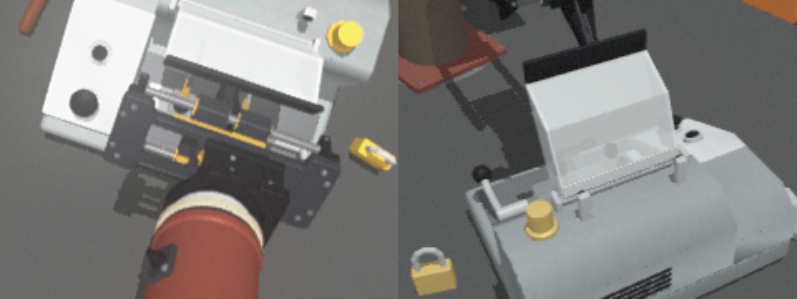

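The guard stands at about 70° with the lip resting on the fingertip. On through over-center.

```bash
python3 -m inch '[{"wx":0,"wy":0,"wz":0,"tx":-14,"ty":0,"tz":2,"hand":0},{"wx":0,"wy":0,"wz":0,"tx":-15,"ty":0,"tz":3,"hand":0},{"wx":0,"wy":0,"wz":0,"tx":-15,"ty":0,"tz":4,"hand":0},{"wx":0,"wy":0,"wz":0,"tx":-14,"ty":0,"tz":6,"hand":0},{"wx":0,"wy":0,"wz":0,"tx":-14,"ty":0,"tz":7,"hand":0}]'
python3 - <<'E'
from h import *
goal([38,-10,317],np.radians(53))
E
```

```text
clock: 11.52
eef_pos: [0.6377, -0.0901, 0.3265]
tcp_rot: [0.144, 0.94, -0.046, 0.306]
force: [0.1, 0.3, 1.0]
finger_gap: 0.0005
now tip(m) [ 20.1 -10.9 312.8] pitch below horiz 53.9 w [-0.001 -0.016 -0.004] t(mm, now axes) [-16.7   0.9   7.1] t(goal axes) [-16.6   0.9   7.4] F(m) [0.  0.3 1. ] clk 11.5167 q [-0.2456 -0.2135  1.9158 -0.0462  0.8104 -1.4912]
```

```bash
python3 -m inch '[{"wx":0,"wy":0,"wz":0,"tx":-14,"ty":0,"tz":7,"hand":0},{"wx":0,"wy":0,"wz":0,"tx":-13,"ty":0,"tz":9,"hand":0},{"wx":0,"wy":0,"wz":0,"tx":-12,"ty":0,"tz":10,"hand":0},{"wx":0,"wy":0,"wz":0,"tx":0,"ty":0,"tz":0,"hand":0},{"wx":0,"wy":0,"wz":0,"tx":0,"ty":0,"tz":0,"hand":0}]'
python3 - <<'E'
from h import *
goal([69,-10,314],np.radians(53))
d=shot('scene');b=shot('top')
cv2.imwrite('pics/i.png',cv2.resize(np.hstack([b['image'][130:310,190:430],d['image'][120:300,120:360]])[:,:,::-1],None,fx=1.66,fy=1.66))
E
```

```text
clock: 11.93
eef_pos: [0.6823, -0.1041, 0.3237]
tcp_rot: [0.144, 0.941, -0.046, 0.304]
force: [-0.4, 0.1, -0.4]
finger_gap: 0.0008
now tip(m) [ 66.7 -11.1 309.9] pitch below horiz 54.2 w [-0.002 -0.021 -0.004] t(mm, now axes) [-3.8  1.1 -2. ] t(goal axes) [-3.9  1.1 -1.9] F(m) [-0.4 -0.  -0.4] clk 11.9333 q [-0.2512 -0.0909  1.8107 -0.0421  0.798  -1.498 ]
```

View pics/i.png

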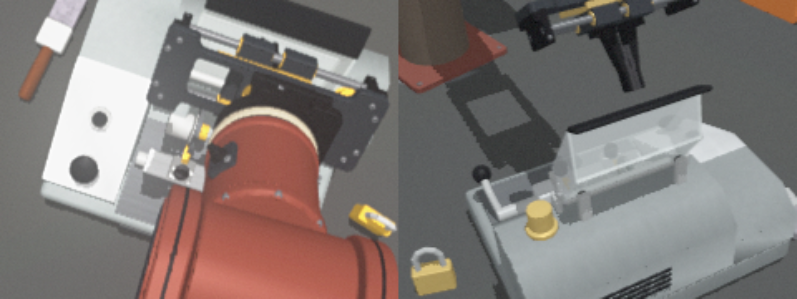

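The guard has fallen back past over-center onto its rests and the fingertip is free. Retreating along the tool axis.

```bash
python3 -m inch '[{"wx":0,"wy":0,"wz":0,"tx":0,"ty":0,"tz":-15,"hand":0},{"wx":0,"wy":0,"wz":0,"tx":0,"ty":0,"tz":-30,"hand":0},{"wx":0,"wy":0,"wz":0,"tx":0,"ty":0,"tz":-35,"hand":0},{"wx":0,"wy":0,"wz":0,"tx":0,"ty":0,"tz":-35,"hand":0},{"wx":0,"wy":0,"wz":0,"tx":15,"ty":30,"tz":-20,"hand":0},{"wx":0,"wy":0,"wz":0,"tx":15,"ty":30,"tz":-20,"hand":0},{"wx":0,"wy":0,"wz":0,"tx":10,"ty":30,"tz":-15,"hand":0},{"wx":0,"wy":0,"wz":0,"tx":0,"ty":0,"tz":0,"hand":0},{"wx":0,"wy":0,"wz":0,"tx":0,"ty":0,"tz":0,"hand":0}]'
python3 - <<'E'
from h import *
for c in ('scene','top'):
    d=shot(c,'j_'+c)
    for n in ['guard_lip','cylinder','padlock','brush','stop_top']:
        for x in env.landmark_of(n,c)[:1]: print(c,n,round(x['conf'],2),np.array(x['point']),w2m(x['point']).round())
cv2.imwrite('pics/j.png',np.hstack([cv2.imread('pics/j_top.png')[60:340,160:460],cv2.imread('pics/j_scene.png')[100:380,100:400]]))
s=env.state();print(s['clock'],s['eef_pos'],s['force'],'expected lip z at 2.15',166+171.5*np.sin(2.15-.17))
E
```

```text
clock: 12.78
eef_pos: [0.5699, 0.0265, 0.4418]
tcp_rot: [0.146, 0.941, -0.045, 0.303]
force: [-0.5, 0.5, -0.9]
finger_gap: 0.0005
scene guard_lip 0.66 [ 0.7323 -0.1264  0.3293] [111. -18. 329.]
scene cylinder 0.81 [ 0.6616 -0.2296  0.158 ] [  74. -137.  158.]
scene padlock 0.77 [ 0.5149 -0.3158  0.0003] [ -40. -263.    0.]
scene brush 0.67 [0.7485 0.1359 0.001 ] [ 49. 238.   1.]
top guard_lip 0.66 [ 0.7344 -0.1278  0.3206] [114. -18. 321.]
top cylinder 0.67 [ 0.6607 -0.2305  0.1594] [  74. -138.  159.]
top padlock 0.55 [ 0.5182 -0.316   0.001 ] [ -37. -262.    1.]
top brush 0.68 [ 0.7522  0.1409 -0.0024] [ 51. 244.  -2.]
13.3833 [0.571  0.0242 0.4405] [ 0.7109  0.1196 -0.0521] expected lip z at 2.15 323.3406093308304
```

View pics/j.png

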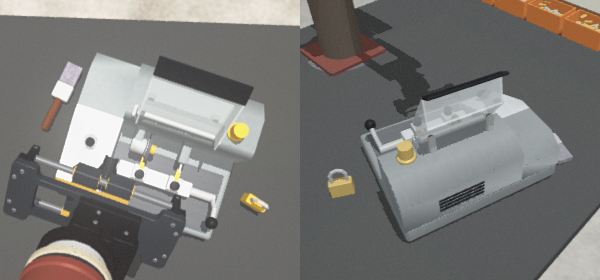

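The guard rests open with its lip at z ≈ 0.325 m (0.323 expected at 2.15 rad), the bystanders are in place and the arm is clear. Handing in.

```bash
python3 -c "
from bench import env
env.finish_job()"
```

```text
the job is handed in; nothing more can be done
```

I pressed the key machine's stop button right down and let it go. I then lifted the guard by its lip with one push of the closed fingers until it fell back onto its rests. The job was handed in at about 13.4 s of the 48 s allowed.

- **Stop button:** the force rose from the spring's 4–5 N to a hard stop of about 79 N. That is firmer than needed, but below the 120 N wrist limit. The force dropped to about 0 when I backed off. I judged the full press from this force and the fingertip's travel, because there is no reading of the button itself. The start button was never approached.
- **Guard:** contact force while lifting was about 5 N at most in the readings between moves. In the last check the lip was at z 0.321 m and 0.329 m in the two views. At fully open (2.15 rad) it should be at 0.323 m.
- **Bystanders:** the cylinder, padlock and brush are within about 3 mm of where they were at the start, which is inside the measuring noise. The arm is clear of everything and wrist force is about 0.

**Checks that failed or disagreed:**
- The first set of rows was refused because a row needs all its fields.
- The networks mislabelled several things, such as the lever ball and padlock in the top view, so I checked their reports against the pictures.
- The wrist camera did not show the machine.
- In the last views the stop button was hidden and the networks did not report it. The last picture that showed it was taken at about 11.9 s.

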